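Clamp the pull eye in the fixture chuck

ROBOT

A 6-joint arm with a two-finger parallel gripper is mounted at the origin on a cart in front of the work surface, level with it; the furniture and walls round the work are solid. World frame = base frame: x ahead of the robot, y to its left, z up, the work surface at z = 0. Lengths are in m, angles in rad, forces in N, time in s.
With the tool pointing down it reaches from about 0.225 to 0.725 m from the base axis. Payload 3.1 kg.
Tool frame: the origin (TCP) lies midway between the tips of the shut fingers; the grasp point (between the pads) lies 19 mm behind it; z points along the fingers, y is the line along which they close (so a half turn about z gives the same grasp; the last joint's range is limited). The gripper opens to 85 mm and grips with 20 to 120 N. Pads are 22 mm wide; open, the fingers measure 114 mm over their backs; the gripper's body (76 mm by 85 mm) begins 54 mm behind the grasp point. The pads swing forward as they close: fully open they stand 13 mm farther back than shut.
Start: joints at [1.183, 0.048, 0.099, 1.622, 0, 1.443], TCP at [0.135, 0.507, 0.231] pointing down, gripper open.
Joint ranges: [-2.91, 2.91], [-0.99, 1.94], [-1.21, 1.42], [-2.12, 2.29], [-1.49, 1.47], [-3.14, 3.14]. Speed limits (rad/s): [2.79, 2.79, 3.14, 3.14, 3.14, 3.14].

INTERFACE

Orientations are given as a rotation vector (axis times angle).
In Python, from bench import bot, snapshot, outline_of, mark_of gives the robot as it stands.
- The arm moves only by the tool move_arm, never from a script. Its argument "deltas" is a list of rows, each an object with "delta_pos": the shift along the tool's x, y, z scaled (see below), a list of three; "dr": the turn, a rotation vector about the tool's x, y, z scaled (see below), a list of three. In form: [{"delta_pos": [dx, dy, dz], "dr": [rx, ry, rz]}, ...]. A call has exactly 5 rows; each row is the pose to reach, as a shift and turn from the pose commanded when the call began, along the tool's axes at that moment; what a row does not reach only later rows make up. The controller multiplies each number of a shift by 15 cm and each number of a turn by 2 rad. A row lasts 1/10 s, in which the tool goes at most 50 mm and 8.59 degrees, less where a joint would pass 70% of its speed; a pose out of reach is approached as far as the arm can. A call with a number of a shift or a turn outside -1 to 1 is refused whole. A call with a gripper value outside its range is refused whole. "hand" is the closure, from -1 (fully open) to 1 (shut), so that 0 is half open, set as the call begins (left out, the last holds). The fingers move at their own pace and stop on an object; "force" is the grip in N (left out, the last holds). Time passes only in rows, so rows that repeat a pose let the fingers close, or fill a call up. It gives the time, the measured TCP pose, the force, the opening and the grip force at its end, in the units of the state.
- bot.get_obs(): the state, without advancing time (a new reading comes with each control period).
- snapshot(name): name is "side" or "top" or "wrist"; returns a dict with "image" (400x640x3 uint8, red, green, blue), "mtx" (3x3 intrinsics, pixels), "k1" (the pictures are not rectified: a ray, as slopes to the right and down, at radius r is drawn at 1 + k1 r^2 times it, then the intrinsics apply), "R" (3x3) and "t" (3): a world point X has camera coordinates R X + t. Camera axes: x right, y down, z forward; pixel columns grow to the right and rows downward; lengths in m; the calibration is good to about 2 mm. A picture is of the moment at which its call begins. There is no depth.
- bot.job_done(): hands the job in; it is judged then, once.
Trained networks look in a picture, given as the dict that the camera call returned (one of the last four; its "shot" number tells which), for a name from the list of things; names that differ only in an ending like _2 or _b are one class to them, and where a whole thing is asked for, a point or a joint stands for the part that bears it (a point fixed in the world has none). Each returns a list of dicts, best first, with "score" (0 to 1); they miss things now and then, are a little off and sometimes report something else, mostly with a low value. They report only what shows in the picture. A call takes as long as a camera call.
- outline_of(thing, picture): "mask" (400x640 bool, what is visible of it).
- mark_of(thing, picture): "point" ([x, y, z] in m, in world coordinates, good to about 4 mm: a listed point, or the origin of a listed thing).
The state is a dict: "time_s": time; "joints": joint angles; "dq": joint speeds; "joint_torque": joint torques, N m; "tool_pos": TCP position; "tool_rot": TCP orientation; "contact_force": force on the tool from outside, world axes, zero at the start; "moment": the same for the moment, N m; "width": finger opening in m; "gripper_force": force on a finger pad.
Only numpy, scipy, OpenCV 4.12 (cv2) and the standard library are available. Lean on these libraries where they do the work, as an engineer would, in place of code of your own. Each camera call takes 0.05 s, during which the arm holds its last target. There are 200 camera calls.

TASK

Of the two loose steel fixture pieces standing on the worktop, take the one topped by a flat lug with a hole and stand it, shank down, on the face of the three-jaw chuck between the open jaws. Then turn the chuck's sleeve clockwise (seen from above) by its upright handle until all three jaws are firmly tight on the shank, and let go. Leave the piece with the round disc head where it stands.

Things in the scene. Friction and masses are not known exactly. Their poses are not given: they have to be found in the camera images.
- pull_eye_center (a point): Piece to clamp: loose, steel, 92 mm tall, 0.25 kg, upright. Point on its axis 46 mm above its foot; z up. From the foot: round shank 24 mm diameter, 40 tall; collar 34 mm diameter, 7 tall; flat lug 45 tall, 40 wide along x, 14 thick along y, with a 16 mm hole through it along y. Grasp the lug across its 14 mm thickness, 24 mm above this point.
- pull_eye: The same piece as a whole; origin on its axis at the underside of its foot.
- anvil_center (a point): The other loose steel piece, to be left alone: same shank and collar, then an 18 mm neck and a flat round disc head 42 mm in diameter; 92 mm tall. This point is on its axis, half-way up (46 mm above its foot).
- chuck_face (a point): Centre of the chuck's flat top face, 94 mm in diameter, on its vertical axis, 44 mm above the worktop; z up. Fixed on a 130 mm square base plate. The face is closed: the shank stands on it. Three jaws, 120 degrees apart, stand 30 mm above it and move radially together; inner faces 22 mm from the axis at sleeve angle 0, coming in 8 mm per rad.
- sleeve (a joint): Angle of the chuck's knurled sleeve (rad): 0 = jaws fully open, growing clockwise seen from above, at most 1.6. The jaws meet the 24 mm shank at about 1.25; then the handle becomes stiff: press on until the push at the handle along its arc is about 10 N. Friction (0.3 N m, 3.5 N at the handle) holds the sleeve where it is left.
- handle_grip (a point): Point to grasp on the sleeve's handle: a round black upright post 16 mm in diameter, 85 mm from the chuck's axis, standing on a short radial arm of the sleeve and turning with it about that axis. The post's top is 135 mm above the worktop, this point 20 mm below its top.
- jaw_1: Jaw 1 of the chuck: a stepped steel block, smooth, 10 mm wide where it meets the shank; origin on the chuck's axis, at worktop height, when fully open, its x axis pointing radially outward.
- jaw_2: Jaw 2 of the chuck: a stepped steel block, smooth, 10 mm wide where it meets the shank; origin on the chuck's axis, at worktop height, when fully open, its x axis pointing radially outward.
- jaw_3: Jaw 3 of the chuck: a stepped steel block, smooth, 10 mm wide where it meets the shank; origin on the chuck's axis, at worktop height, when fully open, its x axis pointing radially outward.

How it is judged:
By the outcome, as a careful person would: the job done as asked, in the order asked, and still so for the second after the job is handed in, with the robot touching nothing.
It also fails if it takes over 64 s, if anything falls off the work surface, if the arm or the gripper's body presses on something with over 40 N, if the wrist force passes 120 N, or if a joint passes its speed limit or range.

## Working session

There is one attempt and no reset: what is moved stays moved. The work goes in short steps, Python scripts to look and compute and a tool call to move; the robot and the scene stay as the last step left them, time stands still between calls to the robot, and variables do not carry over. Pictures are saved under pics/ and viewed, at most 13 in all, crops included, and the job is handed in when it is done.

Besides the shell and the picture viewer there is one more tool, called after "Call:" as name([rows], argument=value, ...), one row to a line, values as JSON. move_arm: Moves the arm, as the interface text tells. Its arguments: {"type":"object","properties":{"deltas":{"type":"array","items":{"type":"object","properties":{"delta_pos":{"type":"array","items":{"type":"number","minimum":-1,"maximum":1}},"dr":{"type":"array","items":{"type":"number","minimum":-1,"maximum":1}}}}},"hand":{"type":"number"},"force":{"type":"number"}},"required":["deltas"]}

```bash
mkdir -p pics; ls; cat > h.py <<'E'
from bench import bot, snapshot, outline_of, mark_of
import numpy as np, cv2
from scipy.spatial.transform import Rotation as R
np.set_printoptions(precision=4,suppress=True)
def save(p,n,box=None,s=1):
    im=p["image"][...,::-1]
    if box: im=im[box[1]:box[3],box[0]:box[2]]
    cv2.imwrite("pics/"+n,cv2.resize(im,None,fx=s,fy=s,interpolation=cv2.INTER_CUBIC))
def proj(p,X):
    c=p["R"]@np.array(X)+p["t"]; a=c[:2]/c[2]; a=a*(1+p["k1"]*(a@a)); return p["mtx"][:2,:2]@a+p["mtx"][:2,2]
E
python3 - <<'E'
from h import *
o=bot.get_obs(); print({k:o[k] for k in("time_s","tool_pos","tool_rot","width","contact_force")})
P={}
for n in("top","side","wrist"):
    p=snapshot(n); P[n]=p
    for t in("pull_eye_center","anvil_center","chuck_face","handle_grip","jaw_1"):
        print(n,t,[(round(m["score"],2),np.round(m["point"],4)) for m in mark_of(t,p)[:3]])
cv2.imwrite("pics/a.png",cv2.resize(np.vstack([P["top"]["image"],P["side"]["image"]])[...,::-1],(480,600)))
save(P["top"],"top.png")
E
```

```text
pics
{'time_s': 0.0, 'tool_pos': array([0.1346, 0.5068, 0.2301]), 'tool_rot': array([-0.4068, -3.1145,  0.0036]), 'width': 0.0855691933345362, 'contact_force': array([0.1674, 0.7164, 0.2308])}
top pull_eye_center [(0.71, array([0.525 , 0.2016, 0.0477]))]
top anvil_center [(0.71, array([0.4947, 0.3582, 0.0463]))]
top chuck_face [(0.95, array([ 0.5425, -0.0794,  0.0442]))]
top handle_grip [(0.69, array([ 0.6246, -0.0835,  0.1173]))]
top jaw_1 [(0.65, array([ 0.5386, -0.075 , -0.0011])), (0.57, array([ 0.5452, -0.0746,  0.0013])), (0.53, array([ 0.5422, -0.0724,  0.0008]))]
side pull_eye_center [(0.84, array([0.5203, 0.2036, 0.0454])), (0.34, array([0.5196, 0.199 , 0.0006]))]
side anvil_center [(0.86, array([0.4949, 0.3548, 0.0445]))]
side chuck_face [(0.58, array([ 0.5452, -0.0744,  0.0465]))]
side handle_grip [(0.84, array([ 0.6256, -0.0852,  0.1126]))]
side jaw_1 [(0.55, array([ 0.5449, -0.072 ,  0.0003])), (0.47, array([ 0.6261, -0.0855,  0.1121]))]
wrist pull_eye_center []
wrist anvil_center []
wrist chuck_face []
wrist handle_grip []
wrist jaw_1 []
```

View pics/top.png

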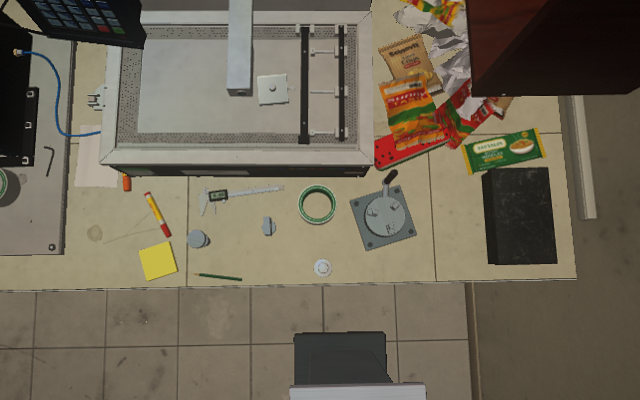

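View pics/a.png

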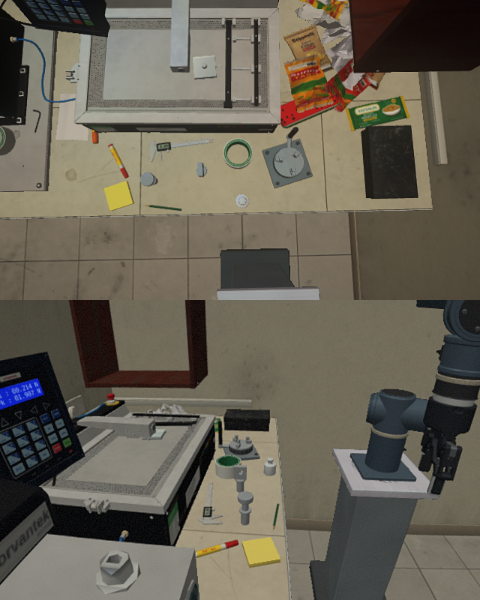

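```bash
python3 - <<'E'
from h import *
p=snapshot("top"); s=snapshot("side")
a=cv2.resize(p["image"][200:250,243:293],(400,400),interpolation=cv2.INTER_CUBIC)
b=cv2.resize(p["image"][160:260,340:440],(400,400),interpolation=cv2.INTER_CUBIC)
cv2.imwrite("pics/z.png",np.hstack([a,b])[...,::-1])
for t in("pull_eye","handle_grip","jaw_1"):
  for n,q in(("top",p),("side",s)):
    for m in outline_of(t,q)[:3]:
        M=m["mask"]; c=np.argwhere(M)[:,::-1].mean(0) if M.any() else 0; print(t,n,round(m["score"],2),M.sum(),c)
for X in([.525,.2,.046],[.525,.2,.092],[.545,.2,.092],[.525,.22,.092],[.543,-.0765,.044],[.625,-.085,.135],[.65,0,0],[.65,0,.1]): print(X,proj(p,X),proj(s,X))
E
```

```text
pull_eye top 0.75 210 [267.8429 225.    ]
pull_eye side 0.65 512 [319.6777 234.6504]
handle_grip top 0.51 240 [385.9167 186.3542]
handle_grip side 0.61 459 [306.5425 190.6035]
jaw_1 top 0.44 70 [371.8571 211.8571]
jaw_1 top 0.4 33 [389.9697 228.6061]
jaw_1 side 0.63 82 [317.3171 190.3902]
jaw_1 side 0.49 52 [330.4423 186.8462]
jaw_1 side 0.41 55 [313.3636 184.4545]
[0.525, 0.2, 0.046] [268.8156 225.5662] [318.3331 238.2312]
[0.525, 0.2, 0.092] [266.7333 223.5986] [318.3465 221.5119]
[0.545, 0.2, 0.092] [266.6613 214.7178] [309.9109 221.1469]
[0.525, 0.22, 0.092] [257.7929 223.7991] [317.6007 225.6915]
[0.543, -0.0765, 0.044] [386.4127 215.3657] [320.2621 191.3094]
[0.625, -0.085, 0.135] [395.5814 172.7751] [293.3033 161.5373]
[0.65, 0, 0] [350.7113 175.4194] [282.0087 214.2567]
[0.65, 0, 0.1] [354.5035 166.1164] [280.6148 183.1547]
```

View pics/z.png

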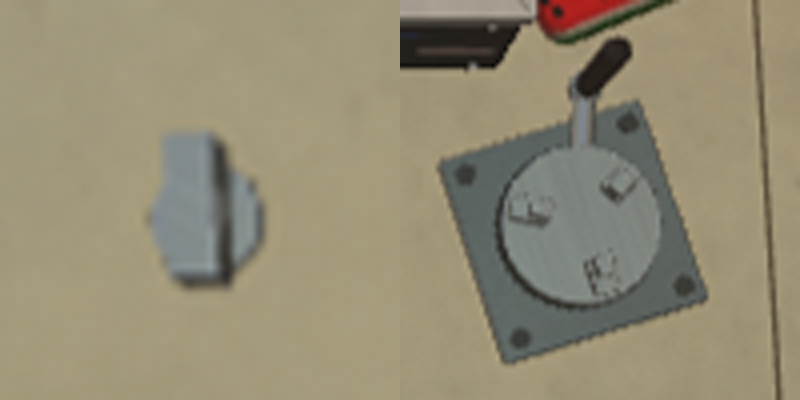

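```bash
cat >> h.py <<'E'
def plan(pos,hdeg):
    o=bot.get_obs(); A=R.from_rotvec(o["tool_rot"]); h=np.radians(hdeg)
    x=np.array([np.cos(h),np.sin(h),0]); z=np.array([0,0,-1.]); B=R.from_matrix(np.column_stack([x,np.cross(z,x),z]))
    print("t",o["time_s"],"pos",o["tool_pos"],"h",np.degrees(np.arctan2(*A.as_matrix()[[1,0],0])),"-> dp",A.inv().apply(np.array(pos)-o["tool_pos"])/.15,"dr",(A.inv()*B).as_rotvec()/2)
E
python3 -c "
from h import *
plan([.523,.2025,.231],186)"
```

```text
t 1.3 pos [0.1349 0.5074 0.2313] h 165.11451194386777 -> dp [-3.0228 -1.2996  0.0021] dr [ 0.     -0.     -0.1823]
```

Call:
move_arm([
  {"delta_pos":[-0.3,-0.13,0],"dr":[0,0,0]},
  {"delta_pos":[-0.6,-0.26,0],"dr":[0,0,0]},
  {"delta_pos":[-0.9,-0.39,0],"dr":[0,0,0]},
  {"delta_pos":[-1,-0.43,0],"dr":[0,0,0]},
  {"delta_pos":[-1,-0.43,0],"dr":[0,0,0]},
], hand=-1)

```text
time_s: 1.8
tool_pos: [0.2652, 0.4051, 0.2314]
tool_rot: [0.414, 3.114, -0.0]
contact_force: [-0.2, 0.2, 0.8]
width: 0.0854
gripper_force: 0.0
```

Call:
move_arm([
  {"delta_pos":[-0.3,-0.13,0],"dr":[0,0,0]},
  {"delta_pos":[-0.6,-0.26,0],"dr":[0,0,0]},
  {"delta_pos":[-0.9,-0.39,0],"dr":[0,0,0]},
  {"delta_pos":[-1,-0.43,0],"dr":[0,0,0]},
  {"delta_pos":[-1,-0.43,0],"dr":[0,0,0]},
])

```text
time_s: 2.3
tool_pos: [0.3929, 0.305, 0.231]
tool_rot: [-0.412, -3.114, 0.0]
contact_force: [-0.1, 1.6, 1.4]
width: 0.0857
gripper_force: 0.0
```

Call:
move_arm([
  {"delta_pos":[-0.3,-0.13,0],"dr":[0,0,-0.06]},
  {"delta_pos":[-0.6,-0.26,0],"dr":[0,0,-0.12]},
  {"delta_pos":[-0.9,-0.39,0],"dr":[0,0,-0.18]},
  {"delta_pos":[-1,-0.43,0],"dr":[0,0,-0.182]},
  {"delta_pos":[-1.0,-0.43,0],"dr":[0,0,-0.182]},
])

```text
time_s: 2.8
tool_pos: [0.5207, 0.2048, 0.2306]
tool_rot: [0.16, -3.136, -0.001]
contact_force: [0.2, -0.4, 0.2]
width: 0.0852
gripper_force: 0.0
```

```bash
python3 - <<'E'
from h import *
plan([.523,.2025,.231],186)
p=snapshot("wrist"); save(p,"w1.png"); print(-p["R"].T@p["t"])
for t in("pull_eye_center","pull_eye","chuck_face","handle_grip"):
    print(t,[(round(m["score"],2),m["point"]) for m in mark_of(t,p)[:2]])
E
```

```text
t 2.8 pos [0.5207 0.2048 0.2306] h -174.1620760306029 -> dp [-0.014  -0.0171 -0.0025] dr [ 0.0002 -0.0006 -0.0014]
[0.4466 0.1971 0.3742]
pull_eye_center [(0.85, [0.5235, 0.1984, 0.0482])]
pull_eye []
chuck_face [(0.85, [0.5439, -0.0735, 0.042])]
handle_grip [(0.69, [0.6293, -0.0814, 0.1137])]
```

View pics/w1.png

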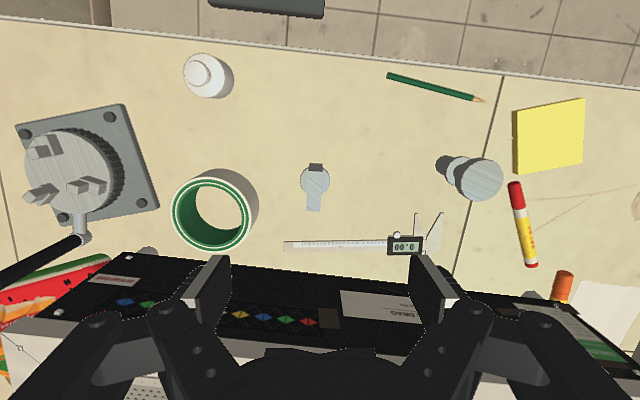

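```bash
cat >> h.py <<'E'
from scipy.optimize import minimize
def eye_sil(p,x,y,yaw,z0=0.):
    parts=[]; a=np.linspace(0,2*np.pi,24)
    for r,z1,z2 in((.012,0,.04),(.017,.04,.047)):
        parts.append([(r*np.cos(t),r*np.sin(t),z) for t in a for z in(z1,z2)])
    parts.append([(i*.02,j*.007,z) for i in(-1,1) for j in(-1,1) for z in(.047,.092)])
    c,s=np.cos(yaw),np.sin(yaw); im=np.zeros((1600,2560),np.uint8)
    for q in parts:
        P=np.array([proj(p,(x+c*u-s*v,y+s*u+c*v,z0+w)) for u,v,w in q])*4+1.5
        cv2.fillConvexPoly(im,cv2.convexHull(P.astype(np.float32)).round().astype(np.int32),255)
    return cv2.resize(im,(640,400),interpolation=cv2.INTER_AREA)/255.
def fit_eye(pm,x0,z0=0.):
    # pm: list of (picture,mask)
    f=lambda v:sum(np.abs(eye_sil(p,v[0]/100,v[1]/100,v[2]/10,z0)-m).sum()/m.sum() for p,m in pm)
    r=minimize(f,[x0[0]*100,x0[1]*100,x0[2]*10],method="Nelder-Mead",options=dict(initial_simplex=np.array([x0]*4)*[100,100,10]+np.array([[0,0,0],[.5,0,0],[0,.5,0],[0,0,1.5]]),maxiter=90))
    return r.x/[100,100,10],r.fun
E
python3 - <<'E'
from h import *
pm=[]
for n in("wrist","top","side"):
    p=snapshot(n); o=outline_of("pull_eye",p)
    if o: pm.append((p,o[0]["mask"])); print(n,o[0]["score"],o[0]["mask"].sum(), fit_eye(pm[-1:],[.5235,.2005,.1]))
print(fit_eye(pm,[.5235,.2005,.1]))
p=pm[0][0]; save(p,"w2.png",(280,140,360,230),6)
E
```

```text
wrist 0.89 943 (array([0.5228, 0.1989, 0.0517]), np.float64(0.08229472064541618))
top 0.42 116 (array([0.5204, 0.2018, 0.1979]), np.float64(0.8497633536173089))
side 0.77 459 (array([0.5214, 0.1964, 0.113 ]), np.float64(0.131761288393353))
(array([0.5215, 0.1993, 0.0297]), np.float64(1.1317389998748806))
```

View pics/w2.png

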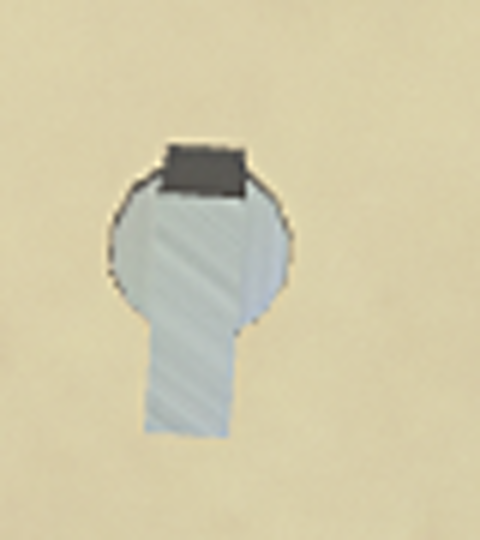

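```bash
python3 -c "
from h import *
plan([.5223,.1987,.0515],183.2)"
```

```text
t 3.35 pos [0.5197 0.2052 0.2315] h -173.9900114218157 -> dp [-0.0124 -0.045   1.1998] dr [0.0001 0.0001 0.0245]
```

Call:
move_arm([
  {"delta_pos":[-0.012,-0.045,0.2],"dr":[0,0,0.0245]},
  {"delta_pos":[-0.012,-0.045,0.45],"dr":[0,0,0.0245]},
  {"delta_pos":[-0.012,-0.045,0.7],"dr":[0,0,0.0245]},
  {"delta_pos":[-0.012,-0.045,0.9],"dr":[0,0,0.0245]},
  {"delta_pos":[-0.012,-0.045,1.0],"dr":[0,0,0.0245]},
], hand=-0.2)

```text
time_s: 3.85
tool_pos: [0.5202, 0.1977, 0.0776]
tool_rot: [0.086, -3.135, 0.002]
contact_force: [-0.1, -0.1, -0.4]
width: 0.0512
gripper_force: 0.0
```

```bash
python3 -c "
from h import *
plan([.5223,.1987,.0515],183.2)"
```

```text
t 3.85 pos [0.5202 0.1977 0.0776] h -176.84385534044043 -> dp [-0.0156  0.0063  0.1742] dr [-0.0005 -0.0028 -0.0004]
```

Call:
move_arm([
  {"delta_pos":[-0.01,0.0,0.1],"dr":[0,0,0]},
  {"delta_pos":[-0.01,0.0,0.18],"dr":[0,0,0]},
  {"delta_pos":[-0.01,0.0,0.18],"dr":[0,0,0]},
  {"delta_pos":[-0.01,0.0,0.18],"dr":[0,0,0]},
  {"delta_pos":[-0.01,0.0,0.18],"dr":[0,0,0]},
])

```text
time_s: 4.35
tool_pos: [0.5252, 0.1986, 0.0559]
tool_rot: [-0.087, 3.138, 0.001]
contact_force: [0.3, -0.2, -0.2]
width: 0.0512
gripper_force: 0.0
```

Call:
move_arm([
  {"delta_pos":[0,0,0]},
  {"delta_pos":[0,0,0]},
  {"delta_pos":[0,0,0]},
  {"delta_pos":[0,0,0]},
  {"delta_pos":[0,0,0]},
], hand=1, force=40)

```text
schema error: expected keys delta_pos, dr
```

Call:
move_arm([
  {"delta_pos":[0.015,0,0.025],"dr":[0,0,0]},
  {"delta_pos":[0.015,0,0.025],"dr":[0,0,0]},
  {"delta_pos":[0.015,0,0.025],"dr":[0,0,0]},
  {"delta_pos":[0.015,0,0.025],"dr":[0,0,0]},
  {"delta_pos":[0.015,0,0.025],"dr":[0,0,0]},
])

```text
time_s: 4.85
tool_pos: [0.5219, 0.1982, 0.0507]
tool_rot: [-0.087, 3.14, 0.0]
contact_force: [-0.1, -0.3, -0.3]
width: 0.0513
gripper_force: 0.0
```

Call:
move_arm([
  {"delta_pos":[0,0,0],"dr":[0,0,0]},
  {"delta_pos":[0,0,0],"dr":[0,0,0]},
  {"delta_pos":[0,0,0],"dr":[0,0,0]},
  {"delta_pos":[0,0,0],"dr":[0,0,0]},
  {"delta_pos":[0,0,0],"dr":[0,0,0]},
], hand=1, force=40)

```text
time_s: 5.35
tool_pos: [0.5218, 0.1982, 0.0506]
tool_rot: [0.087, -3.14, 0.0]
contact_force: [-0.8, 0.6, 0.6]
width: 0.0135
gripper_force: 41.3
```

Call:
move_arm([
  {"delta_pos":[0,0,-0.1],"dr":[0,0,0]},
  {"delta_pos":[0,0,-0.3],"dr":[0,0,0]},
  {"delta_pos":[0,0,-0.55],"dr":[0,0,0]},
  {"delta_pos":[0,0,-0.75],"dr":[0,0,0]},
  {"delta_pos":[0,0,-0.85],"dr":[0,0,0]},
])

```text
time_s: 5.85
tool_pos: [0.5232, 0.1985, 0.1821]
tool_rot: [-0.087, 3.135, 0.002]
contact_force: [-0.4, -0.4, -2.5]
width: 0.0134
gripper_force: 41.0
```

Call:
move_arm([
  {"delta_pos":[-0.02,0.2,0],"dr":[0,0,0]},
  {"delta_pos":[-0.04,0.4,0],"dr":[0,0,0]},
  {"delta_pos":[-0.05,0.6,0],"dr":[0,0,0]},
  {"delta_pos":[-0.06,0.75,0],"dr":[0,0,0]},
  {"delta_pos":[-0.06,0.8,0],"dr":[0,0,0]},
])

```text
time_s: 6.35
tool_pos: [0.5231, 0.3205, 0.1766]
tool_rot: [0.091, -3.138, 0.0]
contact_force: [0.7, -0.0, -3.6]
width: 0.0134
gripper_force: 41.0
```

```bash
python3 - <<'E'
from h import *
plan([.5435,-.0755,.18],183.2); print(bot.get_obs()["width"])
p=snapshot("wrist"); save(p,"w3.png")
for n in ("wrist","side","top"):
  if n!="wrist": p=snapshot(n)
  for t in("chuck_face","handle_grip","pull_eye_center","pull_eye","jaw_1"):
    print(n,t,[(round(m["score"],2),m["point"]) for m in mark_of(t,p)[:3]])
E
```

```text
t 6.35 pos [0.5231 0.3205 0.1766] h -176.69058750660807 -> dp [ 0.0169 -2.6431 -0.0225] dr [-0.     -0.0012  0.001 ]
0.013401008099123325
wrist chuck_face []
wrist handle_grip []
wrist pull_eye_center []
wrist pull_eye [(0.93, [0.5238, 0.3228, 0.126])]
wrist jaw_1 []
side chuck_face [(0.81, [0.5444, -0.0742, 0.0441])]
side handle_grip [(0.86, [0.6265, -0.0893, 0.1147]), (0.47, [0.4965, 0.3533, 0.0435])]
side pull_eye_center [(0.57, [0.5241, 0.318, 0.1743])]
side pull_eye [(0.77, [0.5233, 0.3197, 0.1258]), (0.4, [0.4978, 0.3562, 0.0461])]
side jaw_1 []
top chuck_face [(0.56, [0.5405, -0.0772, 0.0437])]
top handle_grip [(0.53, [0.6304, -0.0808, 0.113])]
top pull_eye_center [(0.45, [0.5263, 0.3208, 0.1748])]
top pull_eye [(0.63, [0.5234, 0.3151, 0.1275])]
top jaw_1 [(0.65, [0.5431, -0.0737, -0.0012]), (0.5, [0.5463, -0.0776, -0.0005]), (0.47, [0.5391, -0.0743, -0.0012])]
```

View pics/w3.png

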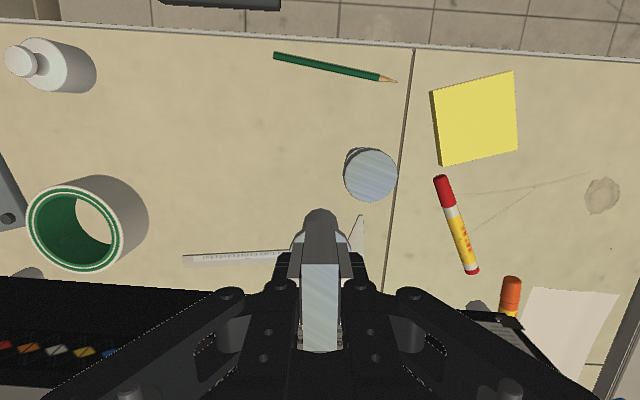

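Call:
move_arm([
  {"delta_pos":[0.005,-0.2,0],"dr":[0,0,0]},
  {"delta_pos":[0.005,-0.5,0],"dr":[0,0,0]},
  {"delta_pos":[0.005,-0.8,0],"dr":[0,0,0]},
  {"delta_pos":[0.005,-1,0],"dr":[0,0,0]},
  {"delta_pos":[0.005,-1,0],"dr":[0,0,0]},
])

```text
time_s: 7.75
tool_pos: [0.5321, 0.1649, 0.1783]
tool_rot: [-0.079, 3.14, -0.003]
contact_force: [-0.1, 0.2, -2.8]
width: 0.0136
gripper_force: 41.1
```

Call:
move_arm([
  {"delta_pos":[0.005,-0.2,0],"dr":[0,0,0]},
  {"delta_pos":[0.005,-0.5,0],"dr":[0,0,0]},
  {"delta_pos":[0.005,-0.8,0],"dr":[0,0,0]},
  {"delta_pos":[0.005,-1,0],"dr":[0,0,0]},
  {"delta_pos":[0.005,-1,0],"dr":[0,0,0]},
])

```text
time_s: 8.25
tool_pos: [0.5397, 0.0157, 0.1782]
tool_rot: [-0.079, 3.14, -0.003]
contact_force: [0.6, 0.6, -2.9]
width: 0.0139
gripper_force: 41.1
```

Call:
move_arm([
  {"delta_pos":[0.005,-0.2,0],"dr":[0,0,0]},
  {"delta_pos":[0.005,-0.4,0],"dr":[0,0,0]},
  {"delta_pos":[0.005,-0.55,0],"dr":[0,0,0]},
  {"delta_pos":[0.005,-0.62,0],"dr":[0,0,0]},
  {"delta_pos":[0.005,-0.62,0],"dr":[0,0,0]},
])

```text
time_s: 8.75
tool_pos: [0.5439, -0.0741, 0.178]
tool_rot: [-0.085, 3.14, 0.001]
contact_force: [0.1, -0.3, -3.8]
width: 0.0134
gripper_force: 41.1
```

```bash
python3 - <<'E'
from h import *
plan([.5435,-.0755,.099],183.2); print(bot.get_obs()["width"])
for n in ("wrist","side","top"):
  p=snapshot(n)
  if n=="wrist": save(p,"w4.png")
  for t in("chuck_face","handle_grip","pull_eye"):
    print(n,t,[(round(m["score"],2),m["point"]) for m in mark_of(t,p)[:3]])
E
```

```text
t 8.75 pos [ 0.5439 -0.0741  0.178 ] h -176.89773863513162 -> dp [ 0.0032 -0.0094  0.5267] dr [ 0.0003  0.0001 -0.0009]
0.013355215992384895
wrist chuck_face [(0.62, [0.5422, -0.0744, 0.0399])]
wrist handle_grip []
wrist pull_eye [(0.81, [0.5423, -0.0747, 0.1269])]
side chuck_face [(0.87, [0.543, -0.076, 0.0434])]
side handle_grip [(0.81, [0.6279, -0.0898, 0.1135]), (0.53, [0.5443, -0.0717, -0.0002])]
side pull_eye [(0.57, [0.5415, -0.0723, 0.1301])]
top chuck_face [(0.55, [0.5406, -0.0778, 0.0436])]
top handle_grip [(0.51, [0.6285, -0.0809, 0.113])]
top pull_eye [(0.61, [0.5411, -0.073, 0.1272])]
```

View pics/w4.png

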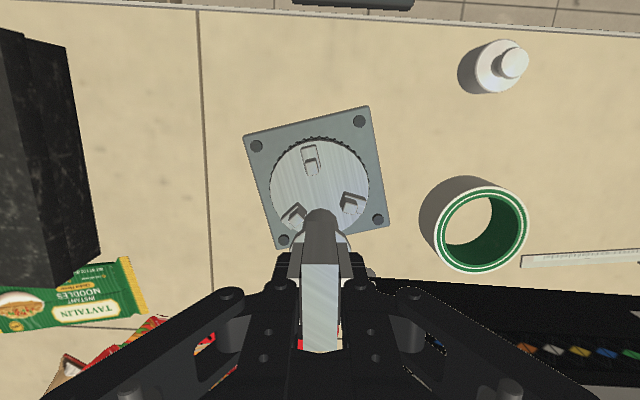

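Call:
move_arm([
  {"delta_pos":[0.003,-0.01,0.15],"dr":[0,0,0]},
  {"delta_pos":[0.003,-0.01,0.3],"dr":[0,0,0]},
  {"delta_pos":[0.003,-0.01,0.42],"dr":[0,0,0]},
  {"delta_pos":[0.003,-0.01,0.5],"dr":[0,0,0]},
  {"delta_pos":[0.003,-0.01,0.5],"dr":[0,0,0]},
])

```text
time_s: 9.85
tool_pos: [0.5415, -0.0751, 0.1006]
tool_rot: [0.086, -3.136, -0.002]
contact_force: [-1.1, 0.1, -3.5]
width: 0.0129
gripper_force: 41.0
```

Call:
move_arm([
  {"delta_pos":[0,0,0.01],"dr":[0,0,0]},
  {"delta_pos":[0,0,0.02],"dr":[0,0,0]},
  {"delta_pos":[0,0,0.03],"dr":[0,0,0]},
  {"delta_pos":[0,0,0.04],"dr":[0,0,0]},
  {"delta_pos":[0,0,0.045],"dr":[0,0,0]},
])

```text
time_s: 10.35
tool_pos: [0.5435, -0.0756, 0.0966]
tool_rot: [-0.087, 3.14, -0.0]
contact_force: [-0.2, -0.5, -3.4]
width: 0.0136
gripper_force: 41.0
```

Call:
move_arm([
  {"delta_pos":[0,0,0.004],"dr":[0,0,0]},
  {"delta_pos":[0,0,0.008],"dr":[0,0,0]},
  {"delta_pos":[0,0,0.012],"dr":[0,0,0]},
  {"delta_pos":[0,0,0.014],"dr":[0,0,0]},
  {"delta_pos":[0,0,0.014],"dr":[0,0,0]},
])

```text
time_s: 10.85
tool_pos: [0.5433, -0.0755, 0.0946]
tool_rot: [-0.087, 3.14, -0.0]
contact_force: [-0.8, 0.8, -0.4]
width: 0.0134
gripper_force: 41.4
```

Call:
move_arm([
  {"delta_pos":[0,0,0],"dr":[0,0,0]},
  {"delta_pos":[0,0,0],"dr":[0,0,0]},
  {"delta_pos":[0,0,0],"dr":[0,0,0]},
  {"delta_pos":[0,0,0],"dr":[0,0,0]},
  {"delta_pos":[0,0,0],"dr":[0,0,0]},
], hand=0)

```text
time_s: 11.35
tool_pos: [0.5434, -0.0756, 0.0944]
tool_rot: [-0.087, 3.14, -0.0]
contact_force: [-0.7, -0.2, -0.7]
width: 0.0429
gripper_force: 0.0
```

Call:
move_arm([
  {"delta_pos":[0,0,-0.1],"dr":[0,0,0]},
  {"delta_pos":[0,0,-0.25],"dr":[0,0,0]},
  {"delta_pos":[0,0,-0.45],"dr":[0,0,0]},
  {"delta_pos":[0,0,-0.65],"dr":[0,0,0]},
  {"delta_pos":[0,0,-0.7],"dr":[0,0,0]},
])

```text
time_s: 11.85
tool_pos: [0.5455, -0.0761, 0.205]
tool_rot: [-0.086, 3.132, -0.004]
contact_force: [0.7, 0.3, 1.6]
width: 0.0424
gripper_force: 0.0
```

```bash
python3 - <<'E'
from h import *
plan([.6275,-.084,.2],174)
P={}
for n in ("wrist","side","top"):
  p=P[n]=snapshot(n)
  for t in("chuck_face","handle_grip","pull_eye"):
    print(n,t,[(round(m["score"],2),m["point"]) for m in mark_of(t,p)[:3]])
save(P["wrist"],"w5.png")
E
```

```text
t 11.85 pos [ 0.5455 -0.0761  0.205 ] h -176.83727667713538 -> dp [-0.5425 -0.0824  0.0379] dr [-0.001   0.0042  0.08  ]
wrist chuck_face [(0.62, [0.5462, -0.0753, 0.0418])]
wrist handle_grip [(0.69, [0.6288, -0.0823, 0.116])]
wrist pull_eye [(0.66, [0.5426, -0.0738, 0.0423])]
side chuck_face [(0.75, [0.5477, -0.0754, 0.044])]
side handle_grip [(0.65, [0.6287, -0.0856, 0.1133])]
side pull_eye [(0.56, [0.5411, -0.0764, 0.046])]
top chuck_face [(0.58, [0.5413, -0.0799, 0.0425])]
top handle_grip [(0.6, [0.6286, -0.0767, 0.1146])]
top pull_eye [(0.66, [0.5409, -0.0775, 0.0422])]
```

View pics/w5.png

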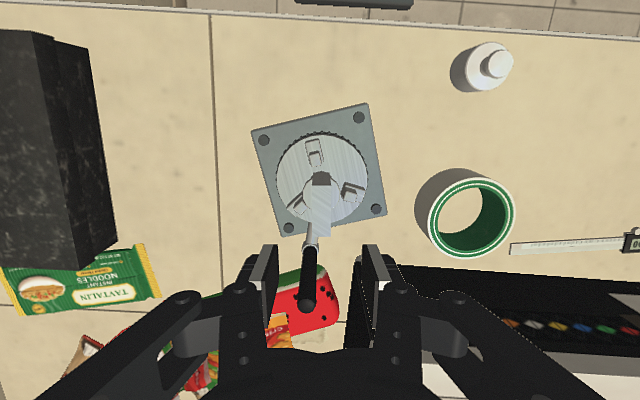

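Call:
move_arm([
  {"delta_pos":[-0.2,-0.03,0],"dr":[0,0,0.03]},
  {"delta_pos":[-0.4,-0.06,0],"dr":[0,0,0.06]},
  {"delta_pos":[-0.52,-0.075,0],"dr":[0,0,0.07]},
  {"delta_pos":[-0.54,-0.075,0],"dr":[0,0,0.07]},
  {"delta_pos":[-0.54,-0.075,0],"dr":[0,0,0.07]},
], hand=0.2)

```text
time_s: 12.95
tool_pos: [0.6246, -0.0822, 0.1986]
tool_rot: [-0.132, -3.137, -0.0]
contact_force: [-0.1, -0.8, 1.2]
width: 0.034
gripper_force: 0.0
```

```bash
python3 - <<'E'
from h import *
plan([.6282,-.083,.097],175.1); print(bot.get_obs()["width"],bot.get_obs()["joints"])
for n in ("wrist","side","top"):
  p=snapshot(n)
  for t in("handle_grip",):
    print(n,t,[(round(m["score"],2),m["point"]) for m in mark_of(t,p)[:3]])
E
```

```text
t 12.95 pos [ 0.6246 -0.0822  0.1986] h 175.17510823567412 -> dp [-0.0256 -0.0033  0.6771] dr [ 0.0001 -0.0007  0.0007]
0.03395168720976572 [-0.2373  0.3246  0.3502  1.5978 -0.0001 -0.153 ]
wrist handle_grip []
side handle_grip [(0.56, [0.6273, -0.0875, 0.1162]), (0.38, [0.543, -0.0769, 0.0906])]
top handle_grip [(0.85, [0.6293, -0.0806, 0.1137])]
```

Call:
move_arm([
  {"delta_pos":[-0.02,0,0.1],"dr":[0,0,0]},
  {"delta_pos":[-0.02,0,0.2],"dr":[0,0,0]},
  {"delta_pos":[-0.02,0,0.3],"dr":[0,0,0]},
  {"delta_pos":[-0.02,0,0.4],"dr":[0,0,0]},
  {"delta_pos":[-0.02,0,0.45],"dr":[0,0,0]},
])

```text
time_s: 13.75
tool_pos: [0.6264, -0.0824, 0.1287]
tool_rot: [-0.133, -3.135, -0.001]
contact_force: [-0.7, -2.6, 3.4]
width: 0.0339
gripper_force: 0.0
```

Call:
move_arm([
  {"delta_pos":[0,0,0.07],"dr":[0,0,0]},
  {"delta_pos":[0,0,0.14],"dr":[0,0,0]},
  {"delta_pos":[0,0,0.2],"dr":[0,0,0]},
  {"delta_pos":[0,0,0.22],"dr":[0,0,0]},
  {"delta_pos":[0,0,0.22],"dr":[0,0,0]},
])

```text
time_s: 14.25
tool_pos: [0.6312, -0.0928, 0.1043]
tool_rot: [0.144, 3.127, -0.027]
contact_force: [-1.4, -20.4, 11.1]
width: 0.0341
gripper_force: 0.3
```

Call:
move_arm([
  {"delta_pos":[0,0,0],"dr":[0,0,0]},
  {"delta_pos":[0,0,0],"dr":[0,0,0]},
  {"delta_pos":[0,0,0],"dr":[0,0,0]},
  {"delta_pos":[0,0,0],"dr":[0,0,0]},
  {"delta_pos":[0,0,0],"dr":[0,0,0]},
], hand=1, force=20)

```text
time_s: 14.75
tool_pos: [0.6315, -0.0887, 0.1043]
tool_rot: [0.142, 3.127, -0.015]
contact_force: [-0.7, -13.1, 9.9]
width: 0.0151
gripper_force: 22.9
```

```bash
python3 - <<'E'
from h import *
c=np.array([.5435,-.0757]);o=bot.get_obs(); d=o["tool_pos"][:2]-c; print(np.hypot(*d),np.degrees(np.arctan2(d[1],d[0])),o["moment"],o["contact_force"])
plan([.6282,-.083,.097],175.1)
E
```

```text
0.08893470408132122 -8.422753156048984 [-1.1479  0.0415 -0.4557] [ -0.6889 -13.0518   9.9204]
t 14.75 pos [ 0.6315 -0.0887  0.1043] h 174.80719714687442 -> dp [0.0258 0.0365 0.0477] dr [-0.0046  0.0057 -0.0026]
```

```bash
python3 - <<'E'
from h import *
p=snapshot("top"); s=snapshot("side")
a=cv2.resize(p["image"][130:250,330:450],(400,400),interpolation=cv2.INTER_CUBIC)
b=cv2.resize(s["image"][110:230,250:370],(400,400),interpolation=cv2.INTER_CUBIC)
cv2.imwrite("pics/z2.png",np.hstack([a,b])[...,::-1])
for n,q in(("t",p),("s",s)): print([(round(m["score"],2),m["point"]) for m in mark_of("handle_grip",q)[:2]])
E
```

```text
[(0.67, [0.6288, -0.0862, 0.1124])]
[(0.61, [0.6258, -0.092, 0.1132])]
```

View pics/z2.png

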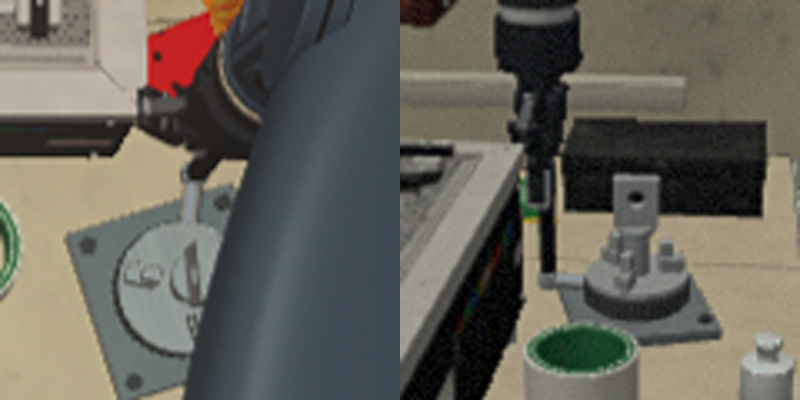

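Call:
move_arm([
  {"delta_pos":[0.003,-0.059,0],"dr":[0,0,0.052]},
  {"delta_pos":[0.012,-0.118,0],"dr":[0,0,0.105]},
  {"delta_pos":[0.028,-0.175,0],"dr":[0,0,0.157]},
  {"delta_pos":[0.049,-0.231,0],"dr":[0,0,0.209]},
  {"delta_pos":[0.076,-0.283,0],"dr":[0,0,0.262]},
])

```text
time_s: 15.45
tool_pos: [0.6168, -0.1246, 0.1042]
tool_rot: [0.943, 2.985, 0.003]
contact_force: [2.8, 0.7, 10.8]
width: 0.015
gripper_force: 23.3
```

```bash
cat >> h.py <<'E'
def arc():
    c=np.array([.5435,-.0757]);o=bot.get_obs(); d=o["tool_pos"][:2]-c; u=d/np.hypot(*d); f=o["contact_force"]
    print("r",np.hypot(*d),"th",np.degrees(np.arctan2(d[1],d[0])),"Fr",f[:2]@u,"Fccw",f[:2]@[-u[1],u[0]],"w",o["width"],o["joints"]); plan([c[0],c[1],.097],0)
E
python3 -c "
from h import *
arc()"
```

```text
r 0.08809877389493498 th -33.73726290987645 Fr 1.8891694066496836 Fccw 2.1579631552958376 w 0.01495866014064572 [-0.3068  0.3141  0.1495  1.3949  0.0017  0.3052]
t 15.45 pos [ 0.6168 -0.1246  0.1042] h 144.93287682300343 -> dp [ 0.5876 -0.0138  0.0416] dr [ 0.0075 -0.0011  1.2648]
```

Call:
move_arm([
  {"delta_pos":[0.003,-0.059,-0.01],"dr":[0,0,0.052]},
  {"delta_pos":[0.012,-0.118,-0.02],"dr":[0,0,0.105]},
  {"delta_pos":[0.028,-0.175,-0.035],"dr":[0,0,0.157]},
  {"delta_pos":[0.049,-0.231,-0.035],"dr":[0,0,0.209]},
  {"delta_pos":[0.076,-0.283,-0.035],"dr":[0,0,0.262]},
])

```text
time_s: 15.95
tool_pos: [0.5816, -0.1548, 0.1043]
tool_rot: [1.688, 2.641, -0.002]
contact_force: [4.5, -4.9, -3.1]
width: 0.0148
gripper_force: 21.9
```

```bash
python3 -c "
from h import *
arc()"
```

```text
r 0.08777293454858916 th -64.29259834544322 Fr 6.427212296954183 Fccw 1.942001232461481 w 0.014818474468099993 [-0.3702  0.2478  0.0692  1.3851 -0.0024  0.7672]
t 15.95 pos [ 0.5816 -0.1548  0.1043] h 114.8278385979264 -> dp [ 0.5854 -0.0091  0.0445] dr [0.0044 0.0006 1.0021]
```

Call:
move_arm([
  {"delta_pos":[0.001,-0.03,0],"dr":[0,0,0.026]},
  {"delta_pos":[0.003,-0.059,0],"dr":[0,0,0.052]},
  {"delta_pos":[0.007,-0.089,0],"dr":[0,0,0.079]},
  {"delta_pos":[0.012,-0.118,0],"dr":[0,0,0.105]},
  {"delta_pos":[0.012,-0.118,0],"dr":[0,0,0.105]},
])

```text
time_s: 16.45
tool_pos: [0.5637, -0.1611, 0.1043]
tool_rot: [1.953, 2.453, -0.004]
contact_force: [2.4, -5.5, -2.1]
width: 0.015
gripper_force: 21.9
```

```bash
python3 -c "
from h import *
arc()"
```

```text
r 0.08779110910068029 th -76.69932569808685 Fr 5.9000827436008665 Fccw 1.0639463061097063 w 0.015026674228477909 [-0.3905  0.2096  0.0243  1.3799 -0.0042  0.9544]
t 16.45 pos [ 0.5637 -0.1611  0.1043] h 102.93916845445966 -> dp [ 0.5856 -0.0038  0.0446] dr [0.0037 0.0014 0.8983]
```

Call:
move_arm([
  {"delta_pos":[0,-0.015,0],"dr":[0,0,0.013]},
  {"delta_pos":[0.001,-0.03,0],"dr":[0,0,0.026]},
  {"delta_pos":[0.002,-0.045,0],"dr":[0,0,0.039]},
  {"delta_pos":[0.003,-0.059,0],"dr":[0,0,0.052]},
  {"delta_pos":[0.003,-0.059,0],"dr":[0,0,0.052]},
])

```text
time_s: 16.95
tool_pos: [0.5585, -0.1618, 0.1044]
tool_rot: [2.073, 2.346, 0.006]
contact_force: [10.9, -4.3, -6.6]
width: 0.0153
gripper_force: 22.2
```

```bash
python3 -c "
from h import *
arc()"
```

```text
r 0.0874077937524185 th -80.14827887200393 Fr 6.058835737570055 Fccw 9.97452482656341 w 0.01533483741364071 [-0.3975  0.1903  0.0021  1.3713  0.0003  1.05  ]
t 16.95 pos [ 0.5585 -0.1618  0.1044] h 97.06518670555572 -> dp [ 0.5823 -0.0288  0.0456] dr [ 0.006  -0.0022  0.8471]
```

Call:
move_arm([
  {"delta_pos":[0,-0.008,0],"dr":[0,0,0]},
  {"delta_pos":[0,-0.012,0],"dr":[0,0,0]},
  {"delta_pos":[0,-0.014,0],"dr":[0,0,0]},
  {"delta_pos":[0,-0.014,0],"dr":[0,0,0]},
  {"delta_pos":[0,-0.014,0],"dr":[0,0,0]},
])

```text
time_s: 17.45
tool_pos: [0.5579, -0.1619, 0.1044]
tool_rot: [2.071, 2.345, 0.009]
contact_force: [15.2, -3.9, -8.1]
width: 0.0156
gripper_force: 22.5
```

```bash
python3 -c "
from h import *
arc()
for n in ('top','side'):
  p=snapshot(n)
  for t in('handle_grip','pull_eye'): print(n,t,[(round(m['score'],2),m['point']) for m in mark_of(t,p)[:2]])
"
```

```text
r 0.08739849013581504 th -80.5173712111304 Fr 6.349768400563054 Fccw 14.341339514824897 w 0.015640320484289247 [-0.3988  0.1861 -0.0027  1.3682  0.0017  1.048 ]
t 17.45 pos [ 0.5579 -0.1619  0.1044] h 97.10124124382322 -> dp [ 0.5824 -0.0248  0.0457] dr [ 0.0071 -0.0034  0.8474]
top handle_grip [(0.77, [0.5588, -0.1561, 0.1147])]
top pull_eye [(0.53, [0.5389, -0.075, 0.0423])]
side handle_grip [(0.52, [0.5584, -0.1631, 0.1134])]
side pull_eye [(0.56, [0.5442, -0.0761, 0.045])]
```

Call:
move_arm([
  {"delta_pos":[0,0,0],"dr":[0,0,0]},
  {"delta_pos":[0,0.01,0],"dr":[0,0,0]},
  {"delta_pos":[0,0.02,0],"dr":[0,0,0]},
  {"delta_pos":[0,0.02,0],"dr":[0,0,0]},
  {"delta_pos":[0,0.02,0],"dr":[0,0,0]},
], hand=0)

```text
time_s: 18.25
tool_pos: [0.5543, -0.1594, 0.1039]
tool_rot: [-2.079, -2.355, 0.0]
contact_force: [0.6, -0.3, 0.3]
width: 0.0428
gripper_force: 0.0
```

```bash
python3 -c "
from h import *
arc()"
```

```text
r 0.08435430825488736 th -82.62595947873787 Fr 0.3782561744921605 Fccw 0.511895959694827 w 0.04284068768088429 [-0.3962  0.1915  0.0026  1.3824  0.      1.0505]
t 18.25 pos [ 0.5543 -0.1594  0.1039] h 97.11131192373843 -> dp [ 0.5623 -0.0026  0.0461] dr [-0.0003  0.0001  0.8475]
```

Free of contact; go up and look.

Call:
move_arm([
  {"delta_pos":[0,0,-0.1],"dr":[0,0,0]},
  {"delta_pos":[0,0,-0.25],"dr":[0,0,0]},
  {"delta_pos":[0,0,-0.45],"dr":[0,0,0]},
  {"delta_pos":[0,0,-0.65],"dr":[0,0,0]},
  {"delta_pos":[0,0,-0.8],"dr":[0,0,0]},
])

```text
time_s: 18.75
tool_pos: [0.555, -0.1597, 0.2277]
tool_rot: [2.077, 2.352, 0.002]
contact_force: [0.8, 0.1, 0.2]
width: 0.0427
gripper_force: 0.0
```

Call:
move_arm([
  {"delta_pos":[0.05,-0.3,0],"dr":[0,0,0]},
  {"delta_pos":[0.05,-0.5,0],"dr":[0,0,0]},
  {"delta_pos":[0.05,-0.6,0],"dr":[0,0,0]},
  {"delta_pos":[0.05,-0.6,0],"dr":[0,0,0]},
  {"delta_pos":[0.05,-0.6,0],"dr":[0,0,0]},
])

```text
time_s: 19.25
tool_pos: [0.4648, -0.1634, 0.2251]
tool_rot: [2.079, 2.353, 0.001]
contact_force: [1.0, -0.3, -0.5]
width: 0.0423
gripper_force: 0.0
```

```bash
python3 - <<'E'
from h import *
p=snapshot("top"); s=snapshot("side")
a=cv2.resize(p["image"][150:250,340:440],(400,400),interpolation=cv2.INTER_CUBIC)
b=cv2.resize(s["image"][130:230,270:370],(400,400),interpolation=cv2.INTER_CUBIC)
cv2.imwrite("pics/z3.png",np.hstack([a,b])[...,::-1])
for q in(p,s):
  for t in("handle_grip","pull_eye","anvil_center","chuck_face"): print(t,[(round(m["score"],2),m["point"]) for m in mark_of(t,q)[:2]])
E
```

```text
handle_grip [(0.84, [0.5623, -0.1558, 0.1156])]
pull_eye [(0.27, [0.5411, -0.0743, 0.0461])]
anvil_center [(0.71, [0.4984, 0.3587, 0.0462]), (0.49, [0.5498, -0.0706, 0.0035])]
chuck_face [(0.88, [0.5387, -0.0754, 0.0441])]
handle_grip [(0.7, [0.5619, -0.1607, 0.1146])]
pull_eye [(0.7, [0.5408, -0.0774, 0.0441])]
anvil_center [(0.89, [0.4962, 0.3522, 0.0452]), (0.27, [0.5431, -0.0746, 0.0459])]
chuck_face [(0.88, [0.5472, -0.0753, 0.0443])]
```

View pics/z3.png

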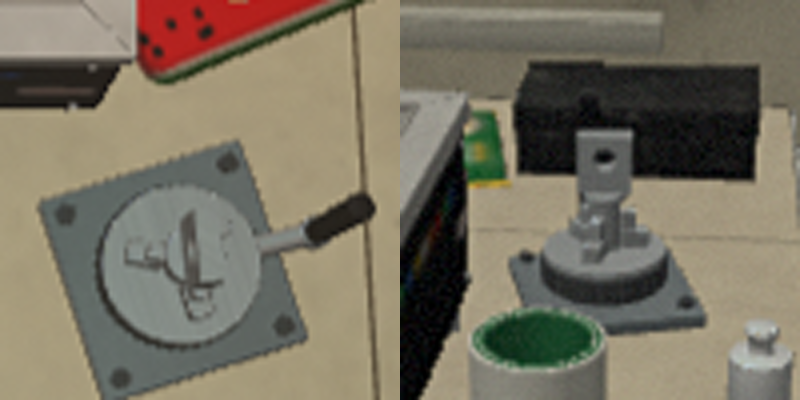

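```bash
python3 -c "
from h import *
plan([.562,-.159,.225],102.5)
p=snapshot('wrist'); print([(round(m['score'],2),m['point']) for m in mark_of('handle_grip',p)[:2]])
"
```

```text
t 19.75 pos [ 0.4644 -0.1631  0.2238] h 97.12067879433529 -> dp [-0.0533  0.6489 -0.0085] dr [-0.0002 -0.0001 -0.0469]
[(0.55, [0.5622, -0.1548, 0.1147])]
```

Call:
move_arm([
  {"delta_pos":[-0.03,0.2,0],"dr":[0,0,-0.047]},
  {"delta_pos":[-0.05,0.4,0],"dr":[0,0,-0.047]},
  {"delta_pos":[-0.06,0.6,0],"dr":[0,0,-0.047]},
  {"delta_pos":[-0.06,0.65,0],"dr":[0,0,-0.047]},
  {"delta_pos":[-0.06,0.65,0],"dr":[0,0,-0.047]},
])

```text
time_s: 20.35
tool_pos: [0.5625, -0.1598, 0.2232]
tool_rot: [-1.965, -2.45, 0.001]
contact_force: [-0.2, -0.2, 0.0]
width: 0.0426
gripper_force: 0.0
```

Call:
move_arm([
  {"delta_pos":[0,0,0.2],"dr":[0,0,0]},
  {"delta_pos":[0,0,0.4],"dr":[0,0,0]},
  {"delta_pos":[0,0,0.6],"dr":[0,0,0]},
  {"delta_pos":[0,0,0.78],"dr":[0,0,0]},
  {"delta_pos":[0,0,0.8],"dr":[0,0,0]},
])

```text
time_s: 20.85
tool_pos: [0.5579, -0.1589, 0.0997]
tool_rot: [-1.962, -2.443, 0.004]
contact_force: [-1.5, 1.0, -0.2]
width: 0.0426
gripper_force: 0.0
```

```bash
python3 -c "
from h import *
arc()"
```

```text
r 0.08446918079667598 th -80.17594188471459 Fr -1.2573047384870302 Fccw -1.2637542055313624 w 0.0426284033987896 [-0.3929  0.211   0.0167  1.3855 -0.0003  0.9604]
t 20.85 pos [ 0.5579 -0.1589  0.0997] h 102.45668991838443 -> dp [0.5624 0.026  0.0206] dr [-0.0049  0.0016  0.8941]
```

Call:
move_arm([
  {"delta_pos":[0,0,0],"dr":[0,0,0]},
  {"delta_pos":[0,0,0],"dr":[0,0,0]},
  {"delta_pos":[0,0,0],"dr":[0,0,0]},
  {"delta_pos":[0,0,0],"dr":[0,0,0]},
  {"delta_pos":[0,0,0],"dr":[0,0,0]},
], hand=1)

```text
time_s: 21.35
tool_pos: [0.5631, -0.1605, 0.1061]
tool_rot: [1.965, 2.448, 0.001]
contact_force: [-2.9, -0.5, 4.8]
width: 0.0151
gripper_force: 22.9
```

```bash
python3 -c "
from h import *
arc()"
```

```text
r 0.08707525266833835 th -77.01564198509655 Fr -0.13299002391452674 Fccw -2.9057645521177284 w 0.015060547763624256 [-0.3922  0.2093  0.0277  1.3861 -0.0002  0.9606]
t 21.35 pos [ 0.5631 -0.1605  0.1061] h 102.4947351215864 -> dp [ 0.5806 -0.0051  0.0597] dr [ 0.0017 -0.0004  0.8944]
```

Call:
move_arm([
  {"delta_pos":[0,-0.01,0],"dr":[0,0,0.008]},
  {"delta_pos":[0,-0.02,0],"dr":[0,0,0.016]},
  {"delta_pos":[0,-0.02,0],"dr":[0,0,0.016]},
  {"delta_pos":[0,-0.02,0],"dr":[0,0,0.016]},
  {"delta_pos":[0,-0.02,0],"dr":[0,0,0.016]},
])

```text
time_s: 21.85
tool_pos: [0.5618, -0.1608, 0.1061]
tool_rot: [2.002, 2.414, 0.006]
contact_force: [3.0, 0.3, 5.3]
width: 0.0152
gripper_force: 23.1
```

```bash
python3 -c "
from h import *
arc()"
```

```text
r 0.08708616278588317 th -77.83822588749109 Fr 0.3458047273419493 Fccw 3.041122226614829 w 0.015237072530435197 [-0.3945  0.2028  0.02    1.3818  0.0018  0.9899]
t 21.85 pos [ 0.5618 -0.1608  0.1061] h 100.67980589609324 -> dp [ 0.5805 -0.0154  0.0594] dr [ 0.0031 -0.002   0.8786]
```

Call:
move_arm([
  {"delta_pos":[0,-0.01,0],"dr":[0,0,0.008]},
  {"delta_pos":[0.001,-0.03,0],"dr":[0,0,0.024]},
  {"delta_pos":[0.001,-0.03,0],"dr":[0,0,0.024]},
  {"delta_pos":[0.001,-0.03,0],"dr":[0,0,0.024]},
  {"delta_pos":[0.001,-0.03,0],"dr":[0,0,0.024]},
])

```text
time_s: 22.35
tool_pos: [0.559, -0.1612, 0.1061]
tool_rot: [2.058, 2.364, 0.01]
contact_force: [8.1, 1.7, 3.4]
width: 0.0151
gripper_force: 23.2
```

```bash
python3 -c "
from h import *
arc()"
```

```text
r 0.08685906047260683 th -79.71151484189824 Fr -0.2548998636884132 Fccw 8.24849687605262 w 0.015098992111254813 [-0.3981  0.1927  0.0084  1.3775  0.004   1.0343]
t 22.35 pos [ 0.559  -0.1612  0.1061] h 97.92736205838925 -> dp [ 0.5786 -0.0244  0.0599] dr [ 0.0042 -0.0038  0.8546]
```

Call:
move_arm([
  {"delta_pos":[0,-0.008,0],"dr":[0,0,0]},
  {"delta_pos":[0,-0.016,0],"dr":[0,0,0]},
  {"delta_pos":[0,-0.024,0],"dr":[0,0,0]},
  {"delta_pos":[0,-0.024,0],"dr":[0,0,0]},
  {"delta_pos":[0,-0.024,0],"dr":[0,0,0]},
])

```text
time_s: 22.85
tool_pos: [0.5578, -0.1614, 0.1061]
tool_rot: [2.055, 2.362, 0.017]
contact_force: [13.6, 1.4, 1.3]
width: 0.0155
gripper_force: 23.7
```

```bash
python3 -c "
from h import *
arc()"
```

```text
r 0.08685431392735143 th -80.49754142026313 Fr 0.8392382787350476 Fccw 13.646817327575862 w 0.015459927950347306 [-0.4007  0.185  -0.0004  1.372   0.0067  1.0316]
t 22.85 pos [ 0.5578 -0.1614  0.1061] h 97.93714305017191 -> dp [ 0.5789 -0.0167  0.06  ] dr [ 0.006  -0.006   0.8546]
```

Call:
move_arm([
  {"delta_pos":[0,0,0],"dr":[0,0,0]},
  {"delta_pos":[0,0,0],"dr":[0,0,0]},
  {"delta_pos":[0,0,0],"dr":[0,0,0]},
  {"delta_pos":[0,0,0],"dr":[0,0,0]},
  {"delta_pos":[0,0,0],"dr":[0,0,0]},
], hand=-0.1)

```text
time_s: 23.35
tool_pos: [0.5505, -0.1619, 0.1033]
tool_rot: [-2.063, -2.368, 0.001]
contact_force: [-0.4, 0.5, -0.4]
width: 0.0471
gripper_force: 0.0
```

```bash
python3 -c "
from h import *
arc()
for n in('top','side'):
  p=snapshot(n); print([(round(m['score'],2),m['point']) for m in mark_of('handle_grip',p)[:1]])"
```

```text
r 0.08653043292537915 th -85.34551226690637 Fr -0.577237325777051 Fccw -0.34441394332424635 w 0.04712348356872318 [-0.4027  0.1853 -0.0056  1.3814 -0.0004  1.0305]
t 23.35 pos [ 0.5505 -0.1619  0.1033] h 97.8783710579521 -> dp [0.5759 0.0325 0.0423] dr [-0.0007  0.0005  0.8541]
[(0.79, [0.5647, -0.1585, 0.1137])]
[(0.48, [0.5607, -0.1613, 0.1122])]
```

Call:
move_arm([
  {"delta_pos":[0,-0.01,0],"dr":[0,0,0]},
  {"delta_pos":[0,-0.02,0],"dr":[0,0,0]},
  {"delta_pos":[0,-0.03,0],"dr":[0,0,0]},
  {"delta_pos":[0,-0.03,0],"dr":[0,0,0]},
  {"delta_pos":[0,-0.03,0],"dr":[0,0,0]},
])

```text
time_s: 24.05
tool_pos: [0.5468, -0.1625, 0.1041]
tool_rot: [2.063, 2.369, 0.0]
contact_force: [1.2, 0.7, -0.5]
width: 0.0467
gripper_force: 0.2
```

Call:
move_arm([
  {"delta_pos":[0,-0.005,0],"dr":[0,0,0]},
  {"delta_pos":[0,-0.01,0],"dr":[0,0,0]},
  {"delta_pos":[0,-0.014,0],"dr":[0,0,0]},
  {"delta_pos":[0,-0.014,0],"dr":[0,0,0]},
  {"delta_pos":[0,-0.014,0],"dr":[0,0,0]},
])

```text
time_s: 24.55
tool_pos: [0.5466, -0.1626, 0.104]
tool_rot: [2.061, 2.368, 0.005]
contact_force: [5.6, 1.4, -3.3]
width: 0.0468
gripper_force: 3.2
```

Call:
move_arm([
  {"delta_pos":[0,-0.01,0],"dr":[0,0,0]},
  {"delta_pos":[0,-0.02,0],"dr":[0,0,0]},
  {"delta_pos":[0,-0.03,0],"dr":[0,0,0]},
  {"delta_pos":[0,-0.03,0],"dr":[0,0,0]},
  {"delta_pos":[0,-0.03,0],"dr":[0,0,0]},
])

```text
time_s: 25.05
tool_pos: [0.5438, -0.1634, 0.104]
tool_rot: [2.059, 2.366, 0.008]
contact_force: [9.8, 0.7, -5.5]
width: 0.0477
gripper_force: 5.2
```

```bash
python3 -c "
from h import *
arc()"
```

```text
r 0.0877248301832656 th -89.7904906280192 Fr -0.6606748518745873 Fccw 9.846185541601171 w 0.04766523066183376 [-0.4118  0.1601 -0.0327  1.371   0.0032  1.0204]
t 25.05 pos [ 0.5438 -0.1634  0.104 ] h 97.9429020359831 -> dp [0.5796 0.0783 0.047 ] dr [ 0.0032 -0.0029  0.8547]
```

Call:
move_arm([
  {"delta_pos":[0,-0.01,0],"dr":[0,0,0]},
  {"delta_pos":[0,-0.02,0],"dr":[0,0,0]},
  {"delta_pos":[0,-0.025,0],"dr":[0,0,0]},
  {"delta_pos":[0,-0.025,0],"dr":[0,0,0]},
  {"delta_pos":[0,-0.025,0],"dr":[0,0,0]},
])

```text
time_s: 25.55
tool_pos: [0.5417, -0.164, 0.104]
tool_rot: [2.057, 2.364, 0.012]
contact_force: [14.9, -0.2, -8.7]
width: 0.0475
gripper_force: 7.2
```

```bash
python3 -c "
from h import *
arc()"
```

```text
r 0.08829555133163894 th -91.14854996784047 Fr -0.14276053776030176 Fccw 14.87507762707258 w 0.04753537737917756 [-0.415   0.152  -0.0419  1.367   0.0047  1.017 ]
t 25.55 pos [ 0.5417 -0.164   0.104 ] h 97.95512334968262 -> dp [0.5813 0.0926 0.047 ] dr [ 0.0046 -0.0042  0.8548]
```

Call:
move_arm([
  {"delta_pos":[0,0.02,0],"dr":[0,0,0]},
  {"delta_pos":[0,0.04,0],"dr":[0,0,0]},
  {"delta_pos":[0,0.06,0],"dr":[0,0,0]},
  {"delta_pos":[0,0.08,0],"dr":[0,0,0]},
  {"delta_pos":[0,0.08,0],"dr":[0,0,0]},
])

```text
time_s: 26.05
tool_pos: [0.5478, -0.1622, 0.1038]
tool_rot: [-2.062, -2.368, 0.002]
contact_force: [-0.2, -0.3, -0.2]
width: 0.047
gripper_force: 0.0
```

```bash
python3 -c "
from h import *
arc()
for n in('top','side'):
  p=snapshot(n); print([(round(m['score'],2),m['point']) for m in mark_of('handle_grip',p)[:1]])"
```

```text
r 0.08665072599422259 th -87.15126031783902 Fr 0.24703212211654377 Fccw -0.20045202407345236 w 0.04697344435690804 [-0.4049  0.1788 -0.0121  1.3815 -0.0007  1.0278]
t 26.05 pos [ 0.5478 -0.1622  0.1038] h 97.91094289418587 -> dp [0.5754 0.051  0.0453] dr [-0.0007  0.0006  0.8544]
[(0.81, [0.5619, -0.1573, 0.1135])]
[(0.38, [0.5461, -0.0783, 0.0431])]
```

Call:
move_arm([
  {"delta_pos":[0,0.04,0],"dr":[0,0,0]},
  {"delta_pos":[0,0.04,0],"dr":[0,0,0]},
  {"delta_pos":[0,0.04,0],"dr":[0,0,0]},
  {"delta_pos":[0,0.04,-0.1],"dr":[0,0,0]},
  {"delta_pos":[0,0.04,-0.3],"dr":[0,0,0]},
])

```text
time_s: 26.75
tool_pos: [0.5523, -0.1606, 0.147]
tool_rot: [-2.059, -2.365, 0.003]
contact_force: [1.5, -0.1, 0.1]
width: 0.047
gripper_force: 0.0
```

Call:
move_arm([
  {"delta_pos":[0,0,-0.2],"dr":[0,0,0]},
  {"delta_pos":[0,0,-0.4],"dr":[0,0,0]},
  {"delta_pos":[0,0,-0.6],"dr":[0,0,0]},
  {"delta_pos":[0,0,-0.6],"dr":[0,0,0]},
  {"delta_pos":[0,0,-0.6],"dr":[0,0,0]},
])

```text
time_s: 27.25
tool_pos: [0.5551, -0.1618, 0.2412]
tool_rot: [2.061, 2.367, 0.002]
contact_force: [-0.3, -0.1, -0.1]
width: 0.047
gripper_force: 0.0
```

Call:
move_arm([
  {"delta_pos":[0.05,-0.3,0],"dr":[0,0,0]},
  {"delta_pos":[0.05,-0.5,0],"dr":[0,0,0]},
  {"delta_pos":[0.05,-0.6,0],"dr":[0,0,0]},
  {"delta_pos":[0.05,-0.6,0],"dr":[0,0,0]},
  {"delta_pos":[0.05,-0.6,0],"dr":[0,0,0]},
])

```text
time_s: 27.75
tool_pos: [0.464, -0.1662, 0.2381]
tool_rot: [-2.063, -2.368, -0.0]
contact_force: [0.2, 1.0, -0.5]
width: 0.0469
gripper_force: 0.0
```

```bash
python3 - <<'E'
from h import *
p=snapshot("top"); s=snapshot("side")
a=cv2.resize(p["image"][180:250,350:420],(400,400),interpolation=cv2.INTER_CUBIC)
b=cv2.resize(s["image"][140:210,290:360],(400,400),interpolation=cv2.INTER_CUBIC)
cv2.imwrite("pics/z4.png",np.hstack([a,b])[...,::-1])
for q in(p,s):
  for t in("handle_grip","pull_eye","anvil_center"): print(t,[(round(m["score"],2),m["point"]) for m in mark_of(t,q)[:1]])
E
```

```text
handle_grip [(0.72, [0.5612, -0.1553, 0.1152])]
pull_eye [(0.54, [0.5417, -0.0743, 0.0418])]
anvil_center [(0.63, [0.4972, 0.3638, 0.048])]
handle_grip [(0.59, [0.5624, -0.1605, 0.1148])]
pull_eye [(0.8, [0.5412, -0.0767, 0.0455])]
anvil_center [(0.67, [0.5428, -0.0709, 0.0886])]
```

View pics/z4.png

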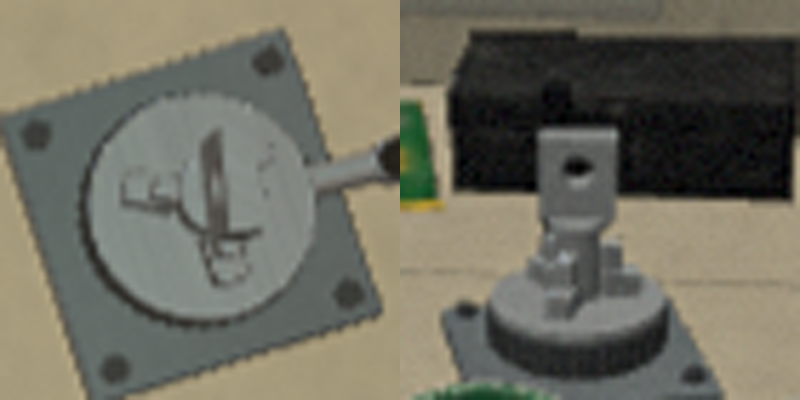

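The lug piece stands upright at (215,170) left and (580,200) right, with the jaws closed on its shank. The handle is free and the gripper is well clear.

```bash
python3 -c "
from bench import bot
print(bot.job_done())"
```

```text
the job is handed in; nothing more can be done
None
```

The lug piece stands shank down on the chuck face with the jaws tightened on its shank (last push about 15 N at the handle). The handle is released, the disc-headed piece was never touched, and the job was handed in at about 28 s. While I was first reaching for the handle, the gripper pressed on something, probably the machine's edge, with about 23 N at the wrist.

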